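# Shim the rocking roller mixer

## Task

The tube roller mixer rocks because the foot at its near right corner hangs clear of the bench. Without picking anything up, push the wooden wedge, thin end first, under that foot until the foot just rests on it and the mixer stands level and firm, without jacking it up; then press down firmly on top of the mixer's near right corner to check that it no longer rocks, and take your hand away. Leave the other things alone.

Things in the scene. Friction and masses are not known exactly. Their poses are not given: they have to be found in the camera images.
- mixer: loose white tube roller mixer, 2 to 3 kg, 190 deep (x) x 250 wide (y) x 100 high, grey rollers between two flat-topped cheeks, dial and switch on its front. Origin: bench level, under the middle of the case; x to its back, y to its left, z up. Case (x -95 to 95, y -125 to 125) starts 24 above the bench. Stands level on three of its four feet (x +-67, y +-100); friction on the bench about 0.6
- short_foot (a point): middle of the sole of the near right foot, a rubber disc 26 across, 9 thick, on a stiff screw that does not yield. It hangs 5 to 9 above the bench, differently each time. The wedge slides freely until it touches; it carries load at once, and from 3 to 6 N on the foot (about 5 to 9 N of push) it lifts this corner and tips the mixer on its other diagonal: too far
- near_right_corner (a point): where to press: on the flat top of the right cheek near its front end, 100 above the bench, right over the short foot. The cheek's top is 40 wide and runs 25 further to the front. Unshimmed, 3 to 6 N here tips the mixer; shimmed, press with 5 to 15 N
- wedge: loose plain wooden wedge, 120 long, 42 wide, 0.09 kg, flat underneath; upright square heel 24 high, sloping evenly down to 2 at the thin end. Origin: middle of its underside; x axis towards the thin end (60 ahead), heel face 60 behind, z up. It starts in front of the mixer, 15 to 65 left of the short foot's line, thin end roughly towards it
- dropper_bottle: bystander: white dropper bottle standing, 27 across, 84 high, origin under its middle
- dropper_amber: bystander: amber dropper bottle standing, 27 across, 84 high, origin under its middle
- cartridge: bystander: white test cartridge with round blue cap lying flat, 62 x 47 x 21, origin under its middle
- timer: bystander: white bench timer lying flat, 62 x 67 x 20, origin under its middle

How it is judged:
By the outcome, as a careful person would: the job done as asked, in the order asked, and still so for the second after the job is handed in, with the robot touching nothing.
It also fails if it takes over 64 s, if anything falls off the work surface, if the arm or the gripper's body presses on something with over 40 N, if the wrist force passes 120 N, or if a joint passes its speed limit or range.

## Robot

A 7-joint arm with a two-finger parallel gripper is mounted at the origin on a cart in front of the work surface, level with it; the furniture and walls round the work are solid. World frame = base frame: x ahead of the robot, y to its left, z up, the work surface at z = 0. Lengths are in m, angles in rad, forces in N, time in s.
With the tool pointing down it reaches from about 0.425 to 0.925 m from the base axis. Payload 6.8 kg.
Tool frame: the origin (TCP) lies between the finger pads; the fingertips stand 17 mm ahead of it and the grasp point (between the pads) lies 2 mm behind it; x points along the fingers, y is the direction in which the jaws open and shut, and the axes are right-handed (so a half turn about x gives the same grasp; the last joint's range is limited). The gripper opens to 85 mm and grips with 20 to 120 N. Pads are 22 mm wide; open, the fingers measure 114 mm over their backs; the gripper's body (76 mm by 85 mm) begins 54 mm behind the grasp point. The pads swing forward as they close: fully open they stand 13 mm farther back than shut.
Start: joints at [1.101, 0.477, 0.022, 1.555, -0.011, 1.109, -0.083], TCP at [0.239, -0.631, 0.224] pointing down, gripper open.
Joint ranges: [-2.96, 2.96], [-0.34, 2.1], [-1.41, 1.46], [0.24, 2.44], [-1.37, 4.51], [0.17, 1.92], [-2.96, 2.96]. Speed limits (rad/s): [2.39, 2.39, 3.14, 3.14, 3.14, 3.14, 3.14].

## Interface

Orientations are given as a rotation vector (axis times angle).
In Python, from bench import r gives the robot as it stands. The module is installed in compiled form; this text tells all that it offers.
- The arm moves only by the tool apply_moves, never from a script. Its argument "increments" is text: rows parted by semicolons, each of 7 numbers parted by spaces: the finger opening in mm, from 0 to 85.4, then the shift along the tool's x, y, z normalised to -1 to 1, where 1 is 100 cm, then the turn, a rotation vector about the tool's x, y, z normalised to -1 to 1, where 1 is 0.12 rad. In form: gripper x y z wx wy wz; .... A call has exactly 8 rows; each row shifts and turns the commanded pose from where the row before left it, along the tool's axes as they then stand; what a row does not reach is not made up. A row lasts 1/10 s, in which the tool goes at most 50 mm and 8.59 degrees, less where a joint would pass 70% of its speed; a pose out of reach is approached as far as the arm can. A call with a number of a shift or a turn outside -1 to 1 is refused whole. A call with a gripper value outside its range is refused whole. The fingers move at their own pace and stop on an object; "squeeze" is the grip in N (left out, the last holds). Time passes only in rows, so rows that do not move let the fingers close, or fill a call up. It gives the time, the measured TCP pose, the force and the opening at its end, in the units of the state.
- r.get_obs(): the state, without advancing time (a new reading comes with each control period).
- r.grab_frame(name): name is "scene" or "side" or "wrist"; returns a dict with "color" (384x512x3 uint8, blue, green, red), "fx", "fy", "cx", "cy" (pixels), "origin" and "orientation" of the camera in the world. Camera axes: x right, y up, looking along -z (the intrinsics and any distortion apply to the point x, -y, -z); pixel columns grow to the right and rows downward; lengths in m; the calibration is good to about 2 mm. A picture is of the moment at which its call begins. There is no depth.
- r.hand_in(): hands the job in, once; it reports no verdict.
The state is a dict: "clock": time; "joints": joint angles; "qvel": joint speeds; "tau": joint torques, N m; "tcp_pos": TCP position; "orientation": TCP orientation; "contact_force": force on the tool from outside, world axes, zero at the start; "moment": the same for the moment, N m; "grip_width": finger opening in m.
Only numpy, scipy, OpenCV 4.12 (cv2) and the standard library are available. Lean on these libraries where they do the work, as an engineer would, in place of code of your own. Each camera call takes 0.05 s, during which the arm holds its last target. There are 200 camera calls.

## Working session

There is one attempt and no reset: what is moved stays moved. The work goes in short steps, Python scripts to look and compute and a tool call to move; the robot and the scene stay as the last step left them, time stands still between calls to the robot, and variables do not carry over. Pictures are saved under pics/ and viewed, about 8 in all and at most 12, crops included, and the job is handed in when it is done.

Besides the shell and the picture viewer there is one more tool, called as a command line: name --argument value ..., lists and objects as JSON in quotes. apply_moves: Moves the arm, as the interface text tells. Scaled input: -1 to 1 covers 100 cm each way for a shift and 0.12 rad each way for a turn. Its arguments: {"type":"object","properties":{"increments":{"type":"string"},"squeeze":{"type":"number"}},"required":["increments"]}

```bash
mkdir -p pics; python3 - <<'E'
from bench import r
import cv2,pickle,numpy as np
F={}
for n in ("scene","side","wrist"):
    f=r.grab_frame(n);F[n]=f;cv2.imwrite(f"pics/{n}0.png",f["color"])
    print(n,f["fx"],f["fy"],f["cx"],f["cy"],f["origin"],f["orientation"],[k for k in f])
pickle.dump(F,open("F0.pkl","wb"))
print(r.get_obs())
E
```

```text
scene 392.83981042885796 392.83981042885796 252.46658774209664 193.99400015049955 [0.06716249 0.69303846 0.4881258 ] [ 0.42902196 -1.3045487  -2.1525654 ] ['color', 'fx', 'fy', 'cx', 'cy', 'origin', 'orientation']
side 364.7631103856568 364.7631103856568 256.6861779659095 185.2583382161338 [ 0.48789008 -0.65929831  0.74549318] [ 0.8504743  -0.0645284  -0.09517015] ['color', 'fx', 'fy', 'cx', 'cy', 'origin', 'orientation']
wrist 271.73659329791263 271.73659329791263 252.29452384723646 192.9266387929717 [ 0.30210572 -0.60717944  0.37232253] [-0.23521898  0.16541756 -1.20011503] ['color', 'fx', 'fy', 'cx', 'cy', 'origin', 'orientation']
{'clock': 0.15, 'joints': array([ 1.10089105,  0.47761873,  0.02237282,  1.55617757, -0.0115035 ,
        1.10931786, -0.08310494]), 'qvel': array([ 4.46665753e-05, -6.56804319e-04,  3.98201099e-04, -3.61942166e-03,
        5.61369180e-04,  1.08820864e-03,  1.97757041e-04]), 'tau': array([ 2.53319908e-03, -5.96921396e+01,  1.60997149e+00, -2.81491202e+01,
        1.25428545e-02,  6.54667412e-03,  1.48718618e-05]), 'tcp_pos': array([ 0.23874645, -0.63088582,  0.22356363]), 'orientation': array([ 2.02436719,  0.37170239, -2.02509621]), 'contact_force': array([ 0.45126388, -1.15525327,  0.55982691]), 'moment': array([ 0.03858543, -0.01642748,  0.03940029]), 'grip_width': 0.08543486441560068}
```

View pics/scene0.png

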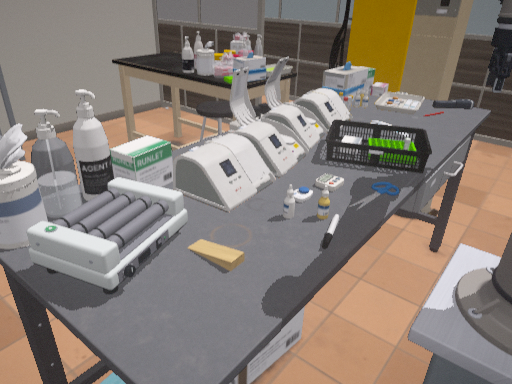

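View pics/side0.png

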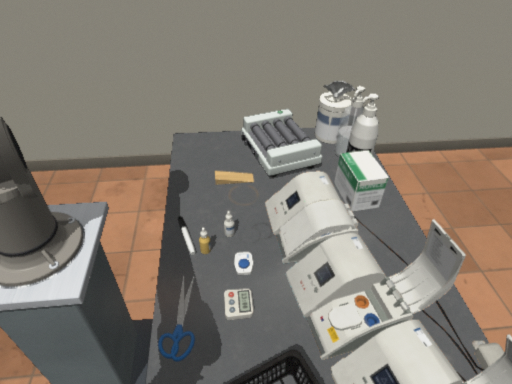

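```bash
cat > h.py <<'E'
import numpy as np,cv2,pickle
from scipy.spatial.transform import Rotation as R
def ray(f,u,v):
    d=R.from_rotvec(f["orientation"]).apply([(u-f["cx"])/f["fx"],-(v-f["cy"])/f["fy"],-1]);return np.array(f["origin"]),d
def onplane(f,u,v,z=0.):
    o,d=ray(f,u,v);return o+d*(z-o[2])/d[2]
def proj(f,p):
    q=R.from_rotvec(f["orientation"]).inv().apply(np.asarray(p)-f["origin"]);return np.array([f["cx"]-f["fx"]*q[...,0]/q[...,2],f["cy"]+f["fy"]*q[...,1]/q[...,2]]).T
def crop(f,x,y,w,h,s): return cv2.resize(f["color"][y:y+h,x:x+w],None,fx=s,fy=s,interpolation=cv2.INTER_CUBIC)
E
python3 - <<'E'
from h import *
F=pickle.load(open("F0.pkl","rb"))
a=crop(F["scene"],20,170,235,130,3.4);b=crop(F["side"],200,100,133,100,5)
cv2.imwrite("pics/c1.png",a);cv2.imwrite("pics/c2.png",b);print(a.shape,b.shape)
for n in ("scene","side"):
    f=F[n];hsv=cv2.cvtColor(f["color"],cv2.COLOR_BGR2HSV)
    m=cv2.inRange(hsv,(10,90,90),(30,255,255))
    if n=="scene": m[:230]=0;m[:,:180]=0;m[:,250:]=0;m[275:]=0
    else: m[:165]=0;m[195:]=0;m[:,:205]=0;m[:,262:]=0
    c=max(cv2.findContours(m,0,2)[0],key=cv2.contourArea)
    ap=cv2.approxPolyDP(c,2,True)[:,0]
    print(n,cv2.contourArea(c),[(p.tolist(),onplane(f,*p).round(4)[:2].tolist()) for p in ap])
E
```

```text
(442, 799, 3) (500, 665, 3)
scene 752.5 [([189, 247], [0.5834, 0.2427]), ([230, 270], [0.4682, 0.2433]), ([243, 260], [0.4691, 0.203]), ([241, 252], [0.4894, 0.1852]), ([228, 248], [0.5191, 0.1922]), ([226, 251], [0.5152, 0.2028]), ([225, 247], [0.5263, 0.1937]), ([207, 244], [0.5625, 0.2105]), ([204, 241], [0.5751, 0.2068]), ([198, 241], [0.5848, 0.2152])]
side 349.0 [([215, 171], [0.4686, 0.2686]), ([216, 183], [0.4702, 0.2088]), ([252, 181], [0.583, 0.2085]), ([252, 174], [0.5865, 0.243])]
```

View pics/c1.png

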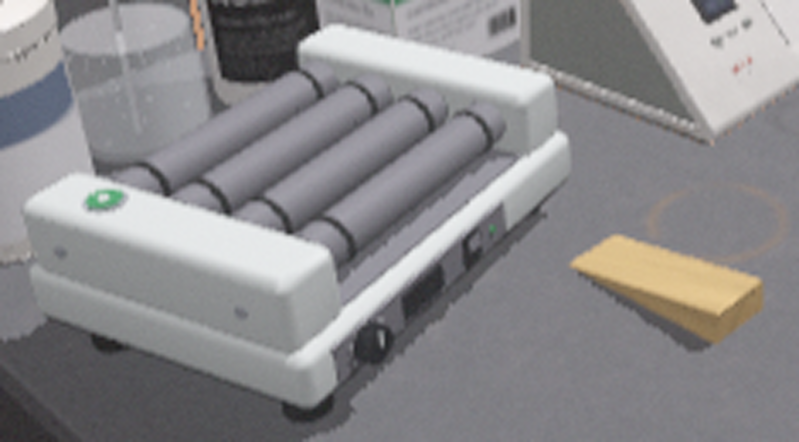

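View pics/c2.png

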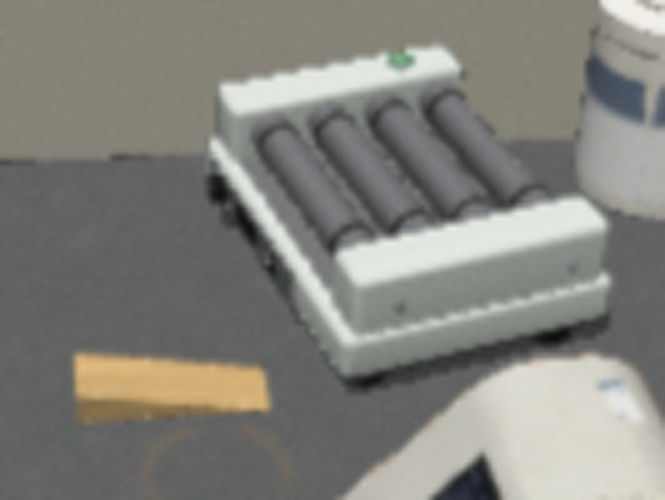

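```bash
python3 - <<'E'
from h import *
from scipy.optimize import least_squares
F=pickle.load(open("F0.pkl","rb"))
S=lambda x,y:(20+x/3.4-.35,170+y/3.4-.35)
D=lambda x,y:(200+x/5-.4,100+y/5-.4)
for t,n,p,z in [("FL","scene",S(312,403),.024),("FR","scene",S(567,178),.024),("BL","scene",S(38,312),.024),("FR","side",D(345,375),.024),("BR","side",D(605,315),.024),
 ("Lchk FL","scene",S(285,300),.1),("Lchk FR","scene",S(337,245),.1),("Lchk BL","scene",S(28,205),.1),("Lchk BR","scene",S(75,175),.1),("Rchk FR","scene",S(553,75),.1),("Rchk BL","scene",S(302,45),.1),
 ("Rchk FL","side",D(337,250),.1),("Rchk FR","side",D(350,287),.1),("Rchk BR","side",D(607,233),.1),("Rchk BL","side",D(580,199),.1),("Lchk FL","side",D(222,88),.1),("Lchk BL","side",D(440,47),.1)]:
    print(t,n,onplane(F[n],*p,z)[:2].round(4))
# fit with case-bottom corners (rounding inset 4 mm) 
mp=[("scene",S(312,403),(-92,122,24)),("scene",S(567,178),(-92,-122,24)),("scene",S(38,312),(92,122,24)),("side",D(345,375),(-92,-122,24)),("side",D(605,315),(92,-122,24)),
("scene",S(553,75),(-90,-121,100)),("side",D(350,287),(-90,-121,100)),("side",D(607,233),(90,-121,100)),("scene",S(28,205),(90,121,100)),("scene",S(285,300),(-90,121,100))]
def res(q):
    c,s=np.cos(q[2]),np.sin(q[2]);o=[]
    for n,p,m in mp:
        m=np.array(m)/1e3;P=[q[0]+c*m[0]-s*m[1],q[1]+s*m[0]+c*m[1],m[2]]
        o.append(proj(F[n],np.array([P]))[0]-p)
    return np.ravel(o)
q=least_squares(res,[.7,.3,0],loss="soft_l1").x
print(q,res(q).reshape(-1,2).round(1).tolist())
c,s=np.cos(q[2]),np.sin(q[2])
print("foot",q[0]-.067*c+.1*s,q[1]-.067*s-.1*c)
w=[(onplane(F["scene"],189,247.5,.001)),onplane(F["scene"],230,270.5),onplane(F["scene"],243,260.5),onplane(F["side"],216,183.5),onplane(F["side"],252,181.5),onplane(F["side"],215,171,.024),onplane(F["side"],252.5,174,.002)]
print(np.array(w).round(4))
E
```

```text
FL scene [0.5706 0.4331]
FR scene [0.6307 0.2043]
BL scene [0.7468 0.4866]
FR side [0.6345 0.2065]
BR side [0.8115 0.2526]
Lchk FL scene [0.5586 0.443 ]
Lchk FR scene [0.5782 0.4013]
Lchk BL scene [0.7276 0.4826]
Lchk BR scene [0.738  0.4532]
Rchk FR scene [0.6331 0.2082]
Rchk BL scene [0.7835 0.2855]
Rchk FL side [0.6302 0.2339]
Rchk FR side [0.6329 0.1961]
Rchk BR side [0.7986 0.2377]
Rchk BL side [0.7906 0.2757]
Lchk FL side [0.5766 0.4282]
Lchk BL side [0.7353 0.4721]
[0.68741991 0.34491574 0.27716396] [[-0.3, 2.5], [0.1, -0.6], [0.6, 1.1], [-0.5, 0.9], [-0.7, 0.0], [1.2, -0.8], [-0.0, -1.6], [1.5, -3.0], [-5.5, -1.9], [0.2, -4.1]]
foot 0.6503398370372743 0.23039906713186897
[[0.581  0.2448 0.001 ]
 [0.4672 0.2444 0.    ]
 [0.4681 0.2042 0.    ]
 [0.4701 0.2064 0.    ]
 [0.5827 0.2061 0.    ]
 [0.4692 0.2388 0.024 ]
 [0.5878 0.2404 0.002 ]]
```

```bash
cat >> h.py <<'E'
def target(pos,yaw,sgn=1):
    x=np.array([0,0,-1.]);y=sgn*np.array([-np.sin(yaw),np.cos(yaw),0]);return np.array(pos),R.from_matrix(np.c_[x,y,np.cross(x,y)])
def delta(p0,R0,p1,R1):  # normalised totals: shift in starting tool axes, turn
    return (R0.inv().apply(p1-p0)).round(4),((R0.inv()*R1).as_rotvec()/0.12).round(3)
E
python3 - <<'E'
from h import *
from bench import r
o=r.get_obs();R0=R.from_rotvec(o["orientation"]);print(R0.as_matrix().round(3))
p=o["tcp_pos"]
for s in(1,-1):
  a,b=target((.52,-.15,.224),0,s);print(delta(p,R0,a,b))
E
```

```text
[[-0.001  0.354 -0.935]
 [ 0.001 -0.935 -0.354]
 [-1.    -0.001  0.   ]]
(array([ 0.    , -0.3502, -0.4333]), array([-2.3165e+01, -1.6000e-02,  4.0000e-03]))
(array([ 0.    , -0.3502, -0.4333]), array([3.015e+00, 3.000e-03, 1.100e-02]))
```

apply_moves --increments "65 0 0 0 1 0 0; 65 0 0 0 1 0 0; 65 0 0 0 1 0 0; 65 0 -0.04 -0.03 0 0 0; 65 0 -0.04 -0.03 0 0 0; 65 0 -0.04 -0.03 0 0 0; 65 0 -0.04 -0.03 0 0 0; 65 0 -0.04 -0.03 0 0 0"

```text
clock: 0.95
tcp_pos: [0.3894, -0.4292, 0.2242]
orientation: [2.221, 0.002, -2.221]
contact_force: [0.5, -1.3, 0.1]
grip_width: 0.0649
```

apply_moves --increments "65 0 -0.046 -0.015 0 0 0; 65 0 -0.046 -0.015 0 0 0; 65 0 -0.046 -0.015 0 0 0; 65 0 -0.046 -0.015 0 0 0; 65 0 -0.046 -0.015 0 0 0; 65 0 -0.046 -0.015 0 0 0; 65 0 -0.046 -0.015 0 0 0; 65 0 -0.046 -0.015 0 0 0"

```text
clock: 1.75
tcp_pos: [0.508, -0.061, 0.2244]
orientation: [2.221, 0.002, -2.22]
contact_force: [0.6, -0.7, 0.9]
grip_width: 0.0651
```

apply_moves --increments "65 0 -0.045 0.001 0 0 0; 65 0 -0.045 0 0 0 0; 65 0 -0.045 0 0 0 0; 65 0 -0.045 0 0 0 0; 65 0 -0.045 0 0 0 0; 65 0 -0.045 0 0 0 0; 65 0 -0.016 0 0 0 0; 65 0 0 0 0 0 0"

```text
clock: 2.55
tcp_pos: [0.5054, 0.2268, 0.2241]
orientation: [2.218, 0.01, -2.219]
contact_force: [-0.6, 0.4, -0.1]
grip_width: 0.0648
```

```bash
python3 - <<'E'
from h import *
from bench import r
f=r.grab_frame("wrist");pickle.dump(f,open("w1.pkl","wb"));cv2.imwrite("pics/w1.png",f["color"])
print(f["origin"],f["orientation"])
g=r.get_obs();print(g["tcp_pos"],g["contact_force"],g["joints"])
m=cv2.inRange(cv2.cvtColor(f["color"],cv2.COLOR_BGR2HSV),(10,80,80),(30,255,255))
c=max(cv2.findContours(m,0,2)[0],key=cv2.contourArea)
for p in cv2.approxPolyDP(c,4,True)[:,0]: print(p,onplane(f,*p)[:2].round(4),onplane(f,*p,.024)[:2].round(4))
E
```

```text
[0.57316701 0.22692993 0.37298028] [-0.21176459  0.21355994 -1.55195179]
[0.50595272 0.22405414 0.22397564] [ 0.30196447 -0.62021929 -0.25690137] [-0.22686486  0.30391865 -0.36860516  1.82900954  0.1256662   1.03207251
 -2.21133561]
[ 0 36] [0.6671 0.5388] [0.661  0.5188]
[  0 202] [0.4527 0.5904] [0.4605 0.567 ]
[ 29 314] [0.2615 0.5892] [0.2815 0.5659]
[ 72 279] [0.3272 0.5079] [0.343  0.4899]
[ 41 118] [0.5701 0.5078] [0.5703 0.4897]
```

View pics/w1.png

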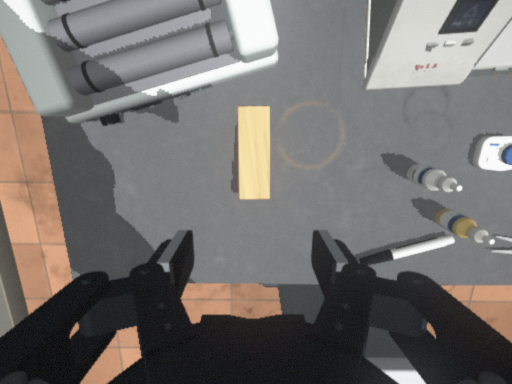

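```bash
python3 - <<'E'
from h import *
f=pickle.load(open("w1.pkl","rb"))
m=cv2.inRange(cv2.cvtColor(f["color"],cv2.COLOR_BGR2HSV),(10,80,80),(30,255,255));m[:90]=0;m[215:]=0;m[:,:225]=0;m[:,290:]=0
c=max(cv2.findContours(m,0,2)[0],key=cv2.contourArea)
q=cv2.boxPoints(cv2.minAreaRect(c));print(cv2.minAreaRect(c))
for p in q: print(p,*[onplane(f,*p,z)[:2].round(4) for z in(0,.002,.024)])
for p in [(277,57),(276,64),(66,121)]:print(p,onplane(f,*p,.024)[:2].round(4),onplane(f,*p,.05)[:2].round(4))
print(proj(f,np.array([[.505,.225,.01],[.651,.231,.0]])))
E
```

```text
((253.5, 152.0), (92.0, 31.0), 90.0)
[238. 106.] [0.5873 0.2466] [0.5873 0.2465] [0.5864 0.2453]
[269. 106.] [0.5877 0.206 ] [0.5876 0.2061] [0.5867 0.2074]
[269. 198.] [0.4621 0.203 ] [0.4627 0.2031] [0.4693 0.2045]
[238. 198.] [0.4617 0.2473] [0.4623 0.2472] [0.4689 0.246 ]
(277, 57) [0.6414 0.1994] [0.6363 0.2014]
(276, 64) [0.6339 0.2003] [0.6294 0.2023]
(66, 121) [0.5669 0.4593] [0.5674 0.442 ]
[[253.91700618 169.62315852]
 [250.20887446  52.48439979]]
```

apply_moves --increments "65 0.04 0 0 0 0 0; 65 0.04 0 0 0 0 0; 65 0.04 0 0 0 0 0; 65 0.04 0 0 0 0 0; 65 0.03 0 0 0 0 0; 65 0.01 0 0 0 0 0; 65 0.006 0 0 0 0 0; 65 0 0 0 0 0 0"

```text
clock: 3.4
tcp_pos: [0.507, 0.2226, 0.0188]
orientation: [2.222, 0.001, -2.22]
contact_force: [-0.1, 0.4, 0.5]
grip_width: 0.0653
```

apply_moves --increments "65 0 0.004 0 0 0 0; 65 0 0.003 0 0 0 0; 65 0 0.002 0 0 0 0; 65 0 0.002 0 0 0 0; 65 0 0.001 0 0 0 0; 65 0 0 0 0 0 0; 65 0 0 0 0 0 0; 65 0 0 0 0 0 0"

```text
clock: 4.2
tcp_pos: [0.5064, 0.2113, 0.0183]
orientation: [2.22, 0.002, -2.221]
contact_force: [-0.4, -0.3, -0.4]
grip_width: 0.065
```

apply_moves --increments "65 0 0.0035 -0.001 -0.27 0 0; 65 0 0.0035 -0.001 -0.27 0 0; 65 0 0.0035 -0.001 -0.27 0 0; 65 0 0.0035 -0.001 -0.27 0 0; 65 0 0.0035 -0.001 -0.27 0 0; 65 0 0.0035 -0.001 -0.27 0 0; 65 0 0.0035 -0.001 -0.27 0 0; 65 0 0.0035 -0.001 -0.27 0 0"

```text
clock: 5.0
tcp_pos: [0.5176, 0.1843, 0.0182]
orientation: [2.081, 0.275, -2.081]
contact_force: [-0.2, 0.4, 0.2]
grip_width: 0.065
```

```bash
cat >> h.py <<'E'
def wedge(f,roi):
    x,y,w,h=roi;m=cv2.inRange(cv2.cvtColor(f["color"],cv2.COLOR_BGR2HSV),(10,80,80),(30,255,255));k=np.zeros_like(m);k[y:y+h,x:x+w]=m[y:y+h,x:x+w]
    n,l,s,_=cv2.connectedComponentsWithStats(k);k=np.uint8(l==1+s[1:,4].argmax())
    c=max(cv2.findContours(k,0,2)[0],key=cv2.contourArea)
    return c,cv2.approxPolyDP(c,2.5,True)[:,0]
E
python3 - <<'E'
from h import *
from bench import r
for n,roi in (("scene",(150,225,110,60)),("side",(205,160,60,40)),("wrist",(180,90,160,150))):
    f=r.grab_frame(n);pickle.dump(f,open(n+"2.pkl","wb"));cv2.imwrite(f"pics/{n}2.png",f["color"])
    c,a=wedge(f,roi)
    for p in a: print(n,p,*[onplane(f,*p,z)[:2].round(4) for z in(0.001,.024)])
o=r.get_obs();print(o["tcp_pos"],o["contact_force"])
E
```

```text
scene [188 248] [0.5813 0.2474] [0.557  0.2684]
scene [229 270] [0.4688 0.2455] [0.4499 0.2666]
scene [243 260] [0.4683 0.204 ] [0.4493 0.2271]
scene [242 252] [0.487  0.1849] [0.4672 0.2089]
scene [204 240] [0.5767 0.2052] [0.5527 0.2282]
side [215 171] [0.4686 0.2674] [0.4692 0.2388]
side [216 183] [0.4702 0.2076] [0.4708 0.1808]
side [230 182] [0.5138 0.2085] [0.513  0.1817]
side [230 174] [0.516  0.2479] [0.5151 0.2199]
wrist [180  91] [0.5866 0.2452] [0.5862 0.2391]
wrist [180 229] [0.5025 0.229 ] [0.5137 0.2252]
wrist [189 230] [0.5034 0.2231] [0.5144 0.2201]
wrist [192 239] [0.4975 0.2199] [0.5094 0.2173]
wrist [201 236] [0.5012 0.2146] [0.5126 0.2127]
wrist [198 230] [0.5049 0.2174] [0.5157 0.2152]
wrist [202 226] [0.5084 0.2155] [0.5187 0.2135]
wrist [198 224] [0.5091 0.2183] [0.5193 0.2159]
wrist [201 224] [0.5096 0.2164] [0.5198 0.2143]
wrist [202 216] [0.5152 0.2169] [0.5246 0.2148]
wrist [199 210] [0.5187 0.2197] [0.5276 0.2171]
wrist [202 211] [0.5186 0.2177] [0.5275 0.2154]
wrist [199 208] [0.5201 0.22  ] [0.5288 0.2174]
wrist [205 207] [0.5217 0.2164] [0.5302 0.2143]

[... 1002 characters left out ...]
42]
wrist [227 113] [0.5818 0.2163] [0.582  0.2142]
wrist [230 118] [0.5795 0.2139] [0.58   0.2121]
wrist [225 119] [0.5782 0.2166] [0.5789 0.2145]
wrist [227 125] [0.5752 0.2147] [0.5763 0.2128]
wrist [220 128] [0.5724 0.2183] [0.5739 0.2159]
wrist [218 123] [0.5749 0.2201] [0.5761 0.2175]
wrist [223 121] [0.5768 0.2175] [0.5777 0.2152]
wrist [217 115] [0.5792 0.2217] [0.5798 0.2189]
wrist [222 115] [0.58   0.2189] [0.5804 0.2164]
wrist [215 109] [0.5822 0.2236] [0.5823 0.2205]
wrist [220 110] [0.5824 0.2206] [0.5825 0.2179]
wrist [220 103] [0.5862 0.2215] [0.5858 0.2187]
wrist [224 102] [0.5873 0.2194] [0.5868 0.2169]
[0.51758641 0.18425013 0.01821183] [ 0.44673541  0.46529387 -0.89004234]
```

View pics/wrist2.png

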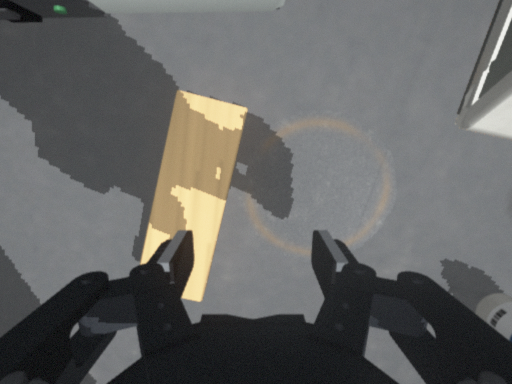

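```bash
python3 - <<'E'
from h import *
a=pickle.load(open("scene2.pkl","rb"));b=pickle.load(open("side2.pkl","rb"))
cv2.imwrite("pics/c3.png",np.hstack([crop(a,160,190,110,100,4),crop(b,190,130,90,100,4)]))
E
```

```text
(no output)
```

View pics/c3.png

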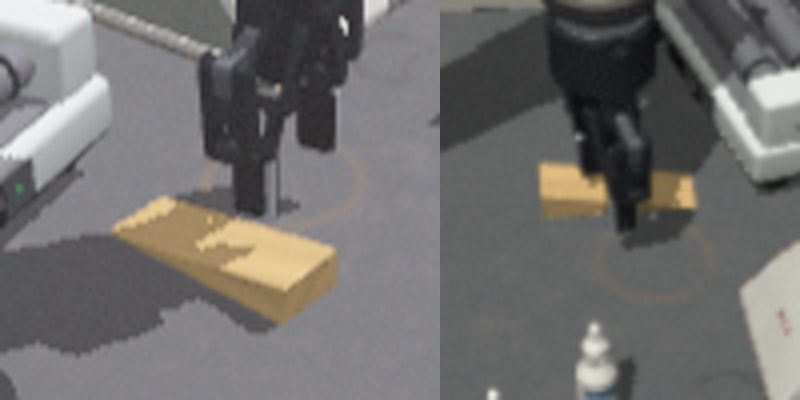

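apply_moves --increments "65 -0.03 0 0 0 0 0; 65 0 -0.006 0.0011 0.309 0 0; 65 0 -0.006 0.0011 0.309 0 0; 65 0 -0.006 0.0011 0.309 0 0; 65 0 -0.006 0.0011 0.309 0 0; 65 0 -0.006 0.0011 0.309 0 0; 65 0 -0.006 0.0011 0.309 0 0; 65 0 -0.006 0.0011 0.309 0 0"

```text
clock: 5.95
tcp_pos: [0.5034, 0.2253, 0.0483]
orientation: [-2.221, 0.0, 2.221]
contact_force: [0.1, -0.3, 0.4]
grip_width: 0.0651
```

apply_moves --increments "65 0.025 0 0 0 0 0; 65 0.005 0 0 0 0 0; 65 0.002 0 0 0 0 0; 65 0.002 0 0 0 0 0; 65 0.001 0 0 0 0 0; 65 0 0 0 0 0 0; 65 0 0 0 0 0 0; 65 0 0 0 0 0 0"

```text
clock: 6.75
tcp_pos: [0.5039, 0.2246, 0.0136]
orientation: [2.221, 0.002, -2.22]
contact_force: [0.2, 0.0, 0.1]
grip_width: 0.0647
```

```bash
python3 - <<'E'
from h import *
from bench import r
a=r.grab_frame("scene");b=r.grab_frame("side");pickle.dump(a,open("scene3.pkl","wb"));pickle.dump(b,open("side3.pkl","wb"))
cv2.imwrite("pics/c4.png",np.hstack([crop(a,160,180,100,110,4),crop(b,190,130,100,110,4)]))
for i in range(3):
    o=r.get_obs();print(o["tcp_pos"],o["contact_force"],o["orientation"]);r.grab_frame("wrist")
E
```

```text
[0.50387173 0.22460487 0.01349339] [-0.03456583  0.51139804 -0.0658714 ] [ 2.22121532e+00  1.55596457e-03 -2.22050674e+00]
[0.50381285 0.22460055 0.01342867] [ 0.30245702 -0.5450615   0.0466712 ] [ 2.22104601e+00  1.52388828e-03 -2.22060865e+00]
[0.50380814 0.22461423 0.01341798] [-0.72189324 -0.36915661  0.72708053] [ 2.22103343e+00  1.57759085e-03 -2.22053571e+00]
```

View pics/c4.png

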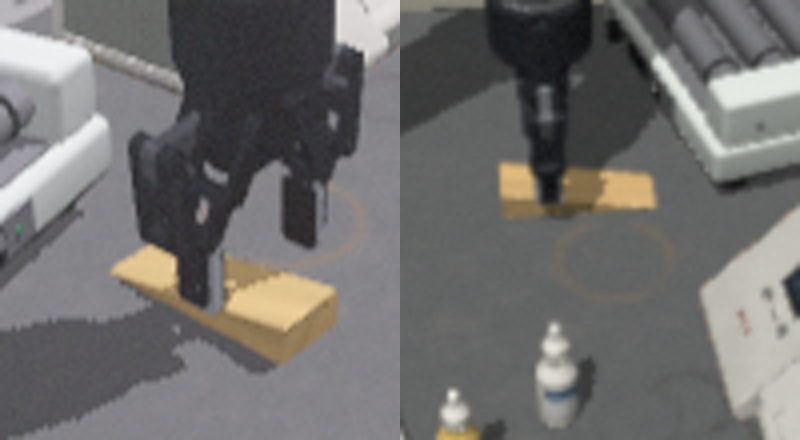

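apply_moves --increments "65 0.003 0 0 0 0 0; 65 0.002 0 0 0 0 0; 65 0.001 0 0 0 0 0; 65 0.001 0 0 0 0 0; 65 0 0 0 0 0 0; 65 0 0 0 0 0 0; 65 0 0 0 0 0 0; 65 0 0 0 0 0 0"

```text
clock: 7.8
tcp_pos: [0.5038, 0.2246, 0.0064]
orientation: [2.221, 0.002, -2.221]
contact_force: [-0.3, -0.2, 0.4]
grip_width: 0.0649
```

apply_moves --increments "65 0.001 0 0 0 0 0; 65 0.001 0 0 0 0 0; 65 0.001 0 0 0 0 0; 65 0 0 0 0 0 0; 65 0 0 0 0 0 0; 65 0 0 0 0 0 0; 65 0 0 0 0 0 0; 65 0 0 0 0 0 0"

```text
clock: 8.6
tcp_pos: [0.5037, 0.2246, 0.0033]
orientation: [2.221, 0.002, -2.221]
contact_force: [-0.3, -0.6, 0.5]
grip_width: 0.065
```

apply_moves --increments "65 0 0.004 0 0 0 0; 65 0 0.003 0 0 0 0; 65 0 0.002 0 0 0 0; 65 0 0.001 0 0 0 0; 65 0 0.001 0 0 0 0; 65 0 0.001 0 0 0 0; 65 0 0.001 0 0 0 0; 65 0 0 0 0 0 0"

```text
clock: 9.4
tcp_pos: [0.5037, 0.2116, 0.0033]
orientation: [2.221, 0.002, -2.221]
contact_force: [-0.7, -0.7, -0.3]
grip_width: 0.0653
```

apply_moves --increments "65 0 0.0035 -0.001 -0.27 0 0; 65 0 0.0035 -0.001 -0.27 0 0; 65 0 0.0035 -0.001 -0.27 0 0; 65 0 0.0035 -0.001 -0.27 0 0; 65 0 0.0035 -0.001 -0.27 0 0; 65 0 0.0035 -0.001 -0.27 0 0; 65 0 0.0035 -0.001 -0.27 0 0; 65 0 0.0035 -0.001 -0.27 0 0"

```text
clock: 10.2
tcp_pos: [0.5149, 0.1849, 0.0034]
orientation: [2.082, 0.275, -2.082]
contact_force: [-1.5, 0.3, -0.6]
grip_width: 0.0649
```

```bash
python3 - <<'E'
from h import *
from bench import r
f=r.grab_frame("wrist");pickle.dump(f,open("wrist4.pkl","wb"));cv2.imwrite("pics/wrist4.png",f["color"])
o=r.get_obs();print(o["tcp_pos"],o["contact_force"])
E
```

```text
[0.51527999 0.18408831 0.00329694] [0.48666386 0.31602501 1.45570076]
```

View pics/wrist4.png

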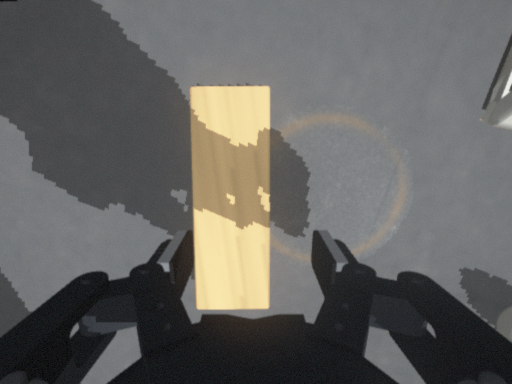

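```bash
python3 - <<'E'
from h import *
f=pickle.load(open("wrist4.pkl","rb"))
t=(onplane(f,191,87,.002)+onplane(f,270,87,.002))[:2]/2;h=(onplane(f,197,308,.024)+onplane(f,269,307,.024))[:2]/2
yaw=np.arctan2(*(t-h)[::-1]);print(t,h,np.linalg.norm(t-h),yaw,onplane(f,191,87,.002),onplane(f,270,87,.002))
foot=np.array([.651,.231]);m=.257
for a in (yaw,m):
    d=foot-(t+h)/2;print("foot in frame",d@[np.cos(a),np.sin(a)],d@[-np.sin(a),np.cos(a)])
E
```

```text
[0.59202575 0.21732118] [0.47942297 0.18639083] 0.11677359900564695 0.2680737880100303 [0.58670939 0.23707694 0.002     ] [0.59734211 0.19756541 0.002     ]
foot in frame 0.1188778277650801 -0.0024305223272315575
foot in frame 0.11889745345693355 -0.0011139723441551562
```

apply_moves --increments "65 0 -0.004 0 0 0 0; 65 0 0 0 0 0 0; 65 -0.03 0 0 0 0 0; 65 -0.03 0 0 0 0 0; 30 0 -0.0035 0.031 0 0 0; 0 0 -0.0035 0.0305 0 0 0; 0 0 0 0 0 0 0; 0 0 0 0 0 0 0" --squeeze 20

```text
clock: 11.05
tcp_pos: [0.4524, 0.1798, 0.0636]
orientation: [2.082, 0.273, -2.081]
contact_force: [0.1, -0.1, 0.1]
grip_width: 0.0068
```

apply_moves --increments "0 0 0 0 0 0 0; 0 0 0 0 0 0 0; 0 0.03 0 0 0 0 0; 0 0.007 0 0 0 0 0; 0 0.004 0 0 0 0 0; 0 0.002 0 0 0 0 0; 0 0 0 0 0 0 0; 0 0 0 0 0 0 0"

```text
clock: 11.85
tcp_pos: [0.4531, 0.1798, 0.0209]
orientation: [2.084, 0.273, -2.082]
contact_force: [-0.6, 0.0, 0.7]
grip_width: 0.0001
```

```bash
python3 - <<'E'
from h import *
from bench import r
a=r.grab_frame("scene");b=r.grab_frame("side");pickle.dump((a,b),open("s5.pkl","wb"))
cv2.imwrite("pics/c5.png",np.hstack([crop(a,160,190,100,110,4),crop(b,180,130,100,110,4)]))
F=[]
for i in range(8):
    o=r.get_obs();F.append(o["contact_force"]);r.grab_frame("wrist")
print(o["tcp_pos"],o["orientation"],np.mean(F,0),np.std(F,0))
E
```

```text
[0.45263066 0.17957806 0.02037012] [ 2.08248611  0.27292804 -2.0822624 ] [0.12186375 0.04286985 0.18333203] [0.52801735 0.44712983 0.19830637]
```

View pics/c5.png

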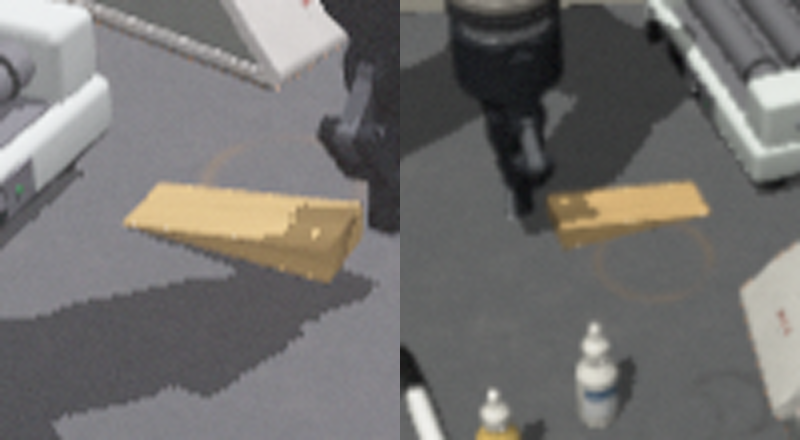

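apply_moves --increments "0 0.003 0 -0.005 0 0 0; 0 0 0 -0.005 0 0 0; 0 0 0 -0.005 0 0 0; 0 0 0 -0.005 0 0 0; 0 0 0 -0.005 0 0 0; 0 0 0 -0.005 0 0 0; 0 0 0 -0.004 0 0 0; 0 0 0 0 0 0 0"

```text
clock: 13.15
tcp_pos: [0.4862, 0.1886, 0.0174]
orientation: [2.083, 0.273, -2.082]
contact_force: [-0.5, 0.7, 0.7]
grip_width: -0.0002
```

```bash
cat > m.py <<'E'
from h import *
from bench import r
import sys
def meas(n=8):
    F=[]
    for i in range(n): o=r.get_obs();F.append(o["contact_force"]);f=r.grab_frame("wrist")
    F=np.mean(F,0);u=np.array([np.cos(.26),np.sin(.26),0]);print("clock",o["clock"],"tcp",o["tcp_pos"].round(4),"F",F.round(2),"push back",(-F@u).round(2));return f
if __name__=="__main__":
    f=meas();pickle.dump(f,open("w.pkl","wb"))
    m=cv2.inRange(cv2.cvtColor(f["color"],cv2.COLOR_BGR2HSV),(10,80,60),(30,255,255));ys,xs=np.where(m[:,215:300]>0)
    print("rows",ys.min(),ys.max(),"tip",onplane(f,xs[ys==ys.min()].mean()+215,ys.min(),.002)[:2])
E
python3 m.py
```

```text
clock 13.5 tcp [0.4853 0.1882 0.0173] F [-0.27  0.07 -0.1 ] push back 0.24
rows 33 252 tip [0.59623171 0.20525606]
```

```bash
python3 - <<'E'
from h import *
from bench import r
a=r.grab_frame("scene");f=pickle.load(open("w.pkl","rb"));pickle.dump(a,open("s6.pkl","wb"))
c,p=wedge(a,(150,215,115,65));print("scene");[print(q,onplane(a,*q,.001)[:2].round(4),onplane(a,*q,.024)[:2].round(4)) for q in p]
print("before");a5=pickle.load(open("s5.pkl","rb"))[0];c,p=wedge(a5,(150,215,115,65));[print(q,onplane(a5,*q,.001)[:2].round(4)) for q in p]
print(proj(f,np.array([[.5935,.218,.002],[.61,.223,.002],[.485,.188,0.0173]])))
k=cv2.inRange(cv2.cvtColor(f["color"],cv2.COLOR_BGR2HSV),(10,80,60),(30,255,255));cc=max(cv2.findContours(k[:,150:330].copy(),0,2)[0],key=cv2.contourArea)
print(cv2.boundingRect(cc),cv2.minAreaRect(cc))
cv2.imwrite("pics/c6.png",np.hstack([crop(a,160,190,100,96,4),cv2.resize(f["color"],(512,384))[:, 100:456]]))
E
```

```text
scene
[191 245] [0.5844 0.236 ] [0.56   0.2576]
[242 259] [0.4719 0.2028] [0.4528 0.226 ]
[249 249] [0.4826 0.1674] [0.463  0.1922]
[249 241] [0.5009 0.1449] [0.4804 0.1708]
[243 248] [0.4944 0.1729] [0.4742 0.1974]
[237 246] [0.5085 0.1756] [0.4877 0.2001]
[235 240] [0.5262 0.1617] [0.5045 0.1868]
[199 237] [0.593  0.2041] [0.5681 0.2272]
before
[191 245] [0.5844 0.236 ]
[241 260] [0.4713 0.2066]
[249 249] [0.4826 0.1674]
[249 241] [0.5009 0.1449]
[202 236] [0.5908 0.1972]
[[250.85105415  31.63907167]
 [249.72274345  -5.44312777]
 [252.52969594 236.15397549]]
(63, 34, 77, 219) ((102.23388671875, 142.62220764160156), (218.46665954589844, 74.92410278320312), 88.53119659423828)
```

View pics/c6.png

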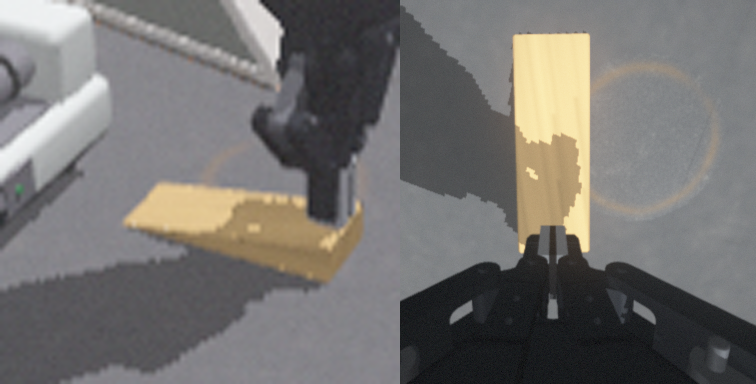

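apply_moves --increments "0 -0.005 0 0 0 0 0; 0 0 0 0.02 0 0 0; 0 0 0 0.017 0 0 0; 0 0.008 0 0 0 0 0; 0 0.005 0 0 0 0 0; 0 0.003 0 0 0 0 0; 0 0.002 0 0 0 0 0; 0 0 0 0 0 0 0"

```text
clock: 14.4
tcp_pos: [0.45, 0.179, 0.0039]
orientation: [2.082, 0.273, -2.083]
contact_force: [0.3, 0.2, 0.2]
grip_width: 0.0
```

apply_moves --increments "0 0.001 0 0 0 0 0; 0 0.001 0 0 0 0 0; 0 0.001 0 0 0 0 0; 0 0.001 0 0 0 0 0; 0 0 0 0 0 0 0; 0 0 0 0 0 0 0; 0 0 0 0 0 0 0; 0 0 0 0 0 0 0"

```text
clock: 15.2
tcp_pos: [0.4498, 0.1788, 0.0004]
orientation: [2.083, 0.273, -2.082]
contact_force: [-0.5, 0.3, -0.1]
grip_width: -0.0002
```

```bash
python3 - <<'E'
from m import *
f=meas(6);a=r.grab_frame("scene");b=r.grab_frame("side");pickle.dump((a,b,f),open("s7.pkl","wb"))
for z in (-.005,0,.005,.01,.02): print(z,proj(a,np.array([[.449,.179,z]])),proj(b,np.array([[.449,.179,z]])))
def prof(g,u0,u1,v0,v1):
    print(cv2.cvtColor(g["color"],cv2.COLOR_BGR2GRAY)[v0:v1,u0:u1])
prof(a,250,266,240,262)
E
```

```text
clock 15.45 tcp [4.497e-01 1.788e-01 3.000e-04] F [ 0.16  0.15 -0.19] push back -0.19
-0.005 [[258.17006078 260.39432313]] [[209.38618998 190.96747182]]
0 [[258.24634251 258.40944475]] [[209.27725261 189.75093871]]
0.005 [[258.32307692 256.41278734]] [[209.16766928 188.52719203]]
0.01 [[258.40026806 254.40424574]] [[209.05743423 187.29616745]]
0.02 [[258.55603693 250.35108302]] [[208.83498558 184.81202329]]
[[ 52  48  46  47  50  52  54  58  55  52  50  51  48  56  64  92]
 [ 46  49  43  45  42  50  52  53  51  54  57  46  51  60  70 143]
 [ 52  51  50  43  52  46  56  54  54  54  56  50  51  55  69 140]
 [ 50  47  51  52  51  49  48  54  53  58  64  55  51  55  85 117]
 [ 80 105  88  57  51  49  47  52  54  55  58  61  94  93  99 129]
 [103 133 124  86  48  51  46  45  54  52  47  65 120 121  96 138]
 [118 133 129 105  50  52  50  53  51  57  50  64 121 128  98 137]
 [126 132 133 103  53  48  52  54  48  49  50  75 123 130 100 139]
 [128 131 132  94  51  46  56  52  51  51  45  82 120 130  87 135]
 [131 132 129  84  50  51  47  53  50  50  50  84 121 129  88 136]
 [133 131 131  94  53  53  49  53  53  52  57  87 120 131  95 138]
 [131 132 131  94  47  52  51  48  46  50  58  94 119 133  98 138]
 [116 131 131  86  52  46  53  53  47  53  58 103 119 132  97 135]
 [ 94 114 131  83  49  46  44  53  52  59  58 103 119 134  84 137]
 [ 87  89 110  79  48  49  54  50  50  47  49 102 122 133  76 131]
 [ 87  90  84  82  58  47  47  50  44  51  47 101 120 134  95 130]
 [ 89  85  88  83  91  80  79  53  50  46  59 115 119 136 126 135]
 [ 83  88  92  88  99 101  99  92  95  81  86 121 120 132 136 138]
 [ 88  89  85  86  88  91  92 103 107  97 105 116 126 130 135 133]
 [ 88  88  91  92  88  87  90  87  90  92  98 102 130 135 135 130]
 [ 85  87  89  86  85  90  88  89  86  88  89 114 132 133 133 130]
 [ 88  86  87  88  86  91  90  86  86  90  88 132 133 134 132 131]]
```

apply_moves --increments "0 0 0 -0.005 0 0 0; 0 0 0 -0.005 0 0 0; 0 0 0 -0.005 0 0 0; 0 0 0 -0.005 0 0 0; 0 0 0 -0.005 0 0 0; 0 0 0 -0.005 0 0 0; 0 0 0 -0.004 0 0 0; 0 0 0 0 0 0 0"

```text
clock: 16.4
tcp_pos: [0.4834, 0.1878, 0.0003]
orientation: [2.084, 0.273, -2.082]
contact_force: [0.3, 0.3, 0.0]
grip_width: -0.0003
```

```bash
cat >> m.py <<'E'
def wpose(f):
    k=cv2.inRange(cv2.cvtColor(f["color"],cv2.COLOR_BGR2HSV),(10,80,60),(30,255,255));k[:,:170]=0;k[:,340:]=0;k[300:]=0
    c=max(cv2.findContours(k,0,2)[0],key=cv2.contourArea);print("bbox",cv2.boundingRect(c))
    x,y,w,h=cv2.boundingRect(c);p=c[:,0]
    for lo,hi in((y+10,y+50),(y+50,y+90),(y+90,y+130)):
        s=p[(p[:,1]>=lo)&(p[:,1]<hi)];print([lo,hi],"left",np.median(s[s[:,0]<x+w/2,0]),"right",np.median(s[s[:,0]>x+w/2,0]))
    print("tip L,R",onplane(f,x,y,.002)[:2].round(4),onplane(f,x+w,y,.002)[:2].round(4))
E
python3 -c "
from m import *
f=meas(6);wpose(f);a=r.grab_frame('scene')
c,p=wedge(a,(130,200,135,80));[print(q,onplane(a,*q,.001)[:2].round(4)) for q in p]"
```

```text
clock 16.65 tcp [4.824e-01 1.875e-01 3.000e-04] F [-0.03  0.02 -0.44] push back 0.03
bbox (210, 0, 89, 232)
[10, 50] left 244.5 right 290.0
[50, 90] left 226.0 right 290.0
[90, 130] left 214.0 right 289.0
tip L,R [0.594  0.2379] [0.6048 0.1975]
[184 242] [0.6036 0.2381]
[231 257] [0.493  0.2122]
[237 252] [0.4948 0.1916]
[237 242] [0.5181 0.1646]
[230 237] [0.5419 0.1602]
[193 234] [0.6113 0.2045]
```

apply_moves --increments "0 0 0 -0.005 0 0 0; 0 0 0 -0.005 0 0 0; 0 0 0 -0.005 0 0 0; 0 0 0 -0.005 0 0 0; 0 0 0 -0.005 0 0 0; 0 0 0 -0.005 0 0 0; 0 0 0 -0.003 0 0 0; 0 0 0 0 0 0 0"

```text
clock: 17.55
tcp_pos: [0.5151, 0.1963, 0.0003]
orientation: [2.083, 0.273, -2.082]
contact_force: [0.6, -0.0, 0.7]
grip_width: -0.0001
```

```bash
python3 -c "
from m import *
f=meas(8);a=r.grab_frame('scene')
c,p=wedge(a,(130,200,135,80));[print(q,onplane(a,*q,.001)[:2].round(4)) for q in p]"
```

```text
clock 17.9 tcp [5.143e-01 1.960e-01 3.000e-04] F [ 0.24 -0.16 -0.04] push back -0.19
[171 238] [0.6359 0.2461]
[218 253] [0.5222 0.2195]
[223 248] [0.5261 0.2001]
[222 236] [0.5578 0.1687]
[215 233] [0.5774 0.1702]
[180 231] [0.6417 0.215 ]
```

apply_moves --increments "0 0 0 -0.002 0 0 0; 0 0 0 -0.002 0 0 0; 0 0 0 -0.002 0 0 0; 0 0 0 -0.002 0 0 0; 0 0 0 -0.001 0 0 0; 0 0 0 -0.001 0 0 0; 0 0 0 0 0 0 0; 0 0 0 0 0 0 0"

```text
clock: 18.8
tcp_pos: [0.5243, 0.1987, 0.0003]
orientation: [2.083, 0.273, -2.082]
contact_force: [0.2, -0.5, 0.4]
grip_width: 0.0001
```

```bash
python3 -c "
from m import *
meas(8)"
```

```text
clock 19.15 tcp [5.241e-01 1.986e-01 3.000e-04] F [ 0.07 -0.08 -0.08] push back -0.04
```

apply_moves --increments "0 0 0 -0.001 0 0 0; 0 0 0 -0.001 0 0 0; 0 0 0 -0.001 0 0 0; 0 0 0 -0.001 0 0 0; 0 0 0 0 0 0 0; 0 0 0 0 0 0 0; 0 0 0 0 0 0 0; 0 0 0 0 0 0 0"

```text
clock: 20.0
tcp_pos: [0.528, 0.1997, 0.0003]
orientation: [2.083, 0.273, -2.082]
contact_force: [0.3, 0.4, -0.5]
grip_width: -0.0001
```

```bash
python3 -c "
from m import *
meas(8)"
```

```text
clock 20.35 tcp [5.280e-01 1.997e-01 3.000e-04] F [ 0.12  0.11 -0.06] push back -0.15
```

apply_moves --increments "0 0 0 -0.0005 0 0 0; 0 0 0 -0.0005 0 0 0; 0 0 0 0 0 0 0; 0 0 0 0 0 0 0; 0 0 0 0 0 0 0; 0 0 0 0 0 0 0; 0 0 0 0 0 0 0; 0 0 0 0 0 0 0"

```text
clock: 21.2
tcp_pos: [0.529, 0.1999, 0.0003]
orientation: [2.082, 0.273, -2.082]
contact_force: [-0.7, -0.1, -0.4]
grip_width: -0.0002
```

apply_moves --increments "0 0 0 -0.0005 0 0 0; 0 0 0 -0.0005 0 0 0; 0 0 0 0 0 0 0; 0 0 0 0 0 0 0; 0 0 0 0 0 0 0; 0 0 0 0 0 0 0; 0 0 0 0 0 0 0; 0 0 0 0 0 0 0"

```text
clock: 22.0
tcp_pos: [0.53, 0.2002, 0.0004]
orientation: [2.083, 0.273, -2.082]
contact_force: [0.1, 0.3, 0.1]
grip_width: 0.0
```

apply_moves --increments "0 0 0 -0.0005 0 0 0; 0 0 0 -0.0005 0 0 0; 0 0 0 0 0 0 0; 0 0 0 0 0 0 0; 0 0 0 0 0 0 0; 0 0 0 0 0 0 0; 0 0 0 0 0 0 0; 0 0 0 0 0 0 0"

```text
clock: 22.8
tcp_pos: [0.5307, 0.2004, 0.0002]
orientation: [2.082, 0.273, -2.083]
contact_force: [-2.7, -0.9, 0.2]
grip_width: 0.0002
```

```bash
python3 -c "
from m import *
f=meas(8);a=r.grab_frame('scene');b=r.grab_frame('side');pickle.dump((a,b,f),open('s8.pkl','wb'))
c,p=wedge(a,(130,190,135,80));[print(q,onplane(a,*q,.001)[:2].round(4)) for q in p]
cv2.imwrite('pics/c7.png',np.hstack([crop(a,140,190,100,100,4),crop(b,210,120,100,100,4)]))"
```

```text
clock 23.15 tcp [5.308e-01 2.004e-01 2.000e-04] F [-2.7  -0.61  0.48] push back 2.77
[170 238] [0.6375 0.2475]
[210 251] [0.5394 0.2252]
[216 247] [0.5396 0.207 ]
[215 235] [0.572  0.1759]
[208 232] [0.5919 0.1774]
[180 229] [0.6478 0.2096]
```

View pics/c7.png

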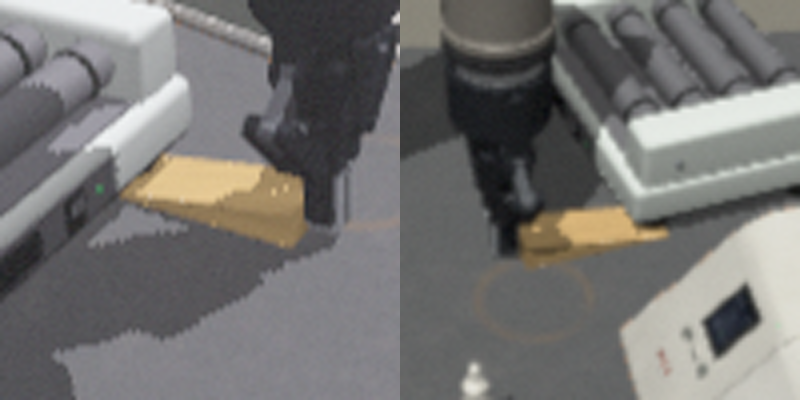

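apply_moves --increments "0 0 0 0.001 0 0 0; 0 0 0 0.006 0 0 0; 0 0 0 0.013 0 0 0; 0 -0.04 0 0 0 0 0; 0 -0.04 0 0 0 0 0; 0 -0.04 0 0 0 0 0; 0 -0.04 0 0 0 0 0; 0 0 0 0 0 0 0"

```text
clock: 24.1
tcp_pos: [0.515, 0.1972, 0.1662]
orientation: [2.095, 0.276, -2.072]
contact_force: [0.2, 0.8, 1.1]
grip_width: -0.0
```

apply_moves --increments "0 0 0 -0.036 0 0 0; 0 0 0 -0.036 0 0 0; 0 0 0.001 -0.036 0 0 0; 0 0 0 -0.036 0 0 0; 0 0.02 0 0 0 0 0; 0 0.02 0 0 0 0 0; 0 0.01 0 0 0 0 0; 0 0 0 0 0 0 0"

```text
clock: 24.9
tcp_pos: [0.6496, 0.2308, 0.1081]
orientation: [2.078, 0.272, -2.085]
contact_force: [0.4, -0.8, -0.2]
grip_width: 0.0002
```

```bash
python3 -c "
from m import *
f=meas(4);a=r.grab_frame('scene');b=r.grab_frame('side');pickle.dump((a,b,f),open('s9.pkl','wb'))
F=pickle.load(open('F0.pkl','rb'))
for n,g,x in(('scene',a,(20,170,150,130)),('side',b,(238,110,60,60))):
    X,Y,W,H=x;d=cv2.cvtColor(g['color'],6)[Y:Y+H,X:X+W].astype(np.float32);e=cv2.cvtColor(F[n]['color'],6)[Y:Y+H,X:X+W].astype(np.float32)
    print(n,cv2.phaseCorrelate(e,d))
c,p=wedge(a,(130,190,135,80));[print(q,onplane(a,*q,.001)[:2].round(4)) for q in p]
c,p=wedge(b,(205,160,90,40));[print(q,onplane(b,*q,.001)[:2].round(4)) for q in p]
"
```

```text
clock 25.05 tcp [0.6514 0.2317 0.1114] F [ 0.48 -0.13  0.36] push back -0.43
scene ((-0.06874563748991136, 0.5189655227867433), 0.7049512931917921)
side ((-0.09685654307422098, 0.3558169675661347), 0.5244249488247765)
[170 238] [0.6375 0.2475]
[210 251] [0.5394 0.2252]
[221 241] [0.5465 0.1841]
[221 234] [0.5647 0.1644]
[180 229] [0.6478 0.2096]
[276 177] [0.6611 0.2201]
[265 172] [0.6293 0.2483]
[237 175] [0.538  0.2409]
[242 186] [0.5497 0.1863]
```

apply_moves --increments "0 0.003 0 0 0 0 0; 0 0.003 0 0 0 0 0; 0 0.002 0 0 0 0 0; 0 0.001 0 0 0 0 0; 0 0.001 0 0 0 0 0; 0 0 0 0 0 0 0; 0 0 0 0 0 0 0; 0 0 0 0 0 0 0"

```text
clock: 26.0
tcp_pos: [0.651, 0.2314, 0.1004]
orientation: [2.083, 0.273, -2.082]
contact_force: [0.2, -0.2, 1.3]
grip_width: -0.0001
```

apply_moves --increments "0 0.001 0 0 0 0 0; 0 0.001 0 0 0 0 0; 0 0 0 0 0 0 0; 0 0 0 0 0 0 0; 0 0 0 0 0 0 0; 0 0 0 0 0 0 0; 0 0 0 0 0 0 0; 0 0 0 0 0 0 0"

```text
clock: 26.8
tcp_pos: [0.651, 0.2314, 0.0983]
orientation: [2.082, 0.273, -2.082]
contact_force: [0.1, -0.7, -0.6]
grip_width: -0.0003
```

apply_moves --increments "0 0.001 0 0 0 0 0; 0 0.0005 0 0 0 0 0; 0 0 0 0 0 0 0; 0 0 0 0 0 0 0; 0 0 0 0 0 0 0; 0 0 0 0 0 0 0; 0 0 0 0 0 0 0; 0 0 0 0 0 0 0"

```text
clock: 27.6
tcp_pos: [0.651, 0.2314, 0.0968]
orientation: [2.082, 0.273, -2.082]
contact_force: [-0.3, 0.5, -0.6]
grip_width: 0.0001
```

apply_moves --increments "0 0.0005 0 0 0 0 0; 0 0.0005 0 0 0 0 0; 0 0 0 0 0 0 0; 0 0 0 0 0 0 0; 0 0 0 0 0 0 0; 0 0 0 0 0 0 0; 0 0 0 0 0 0 0; 0 0 0 0 0 0 0"

```text
clock: 28.4
tcp_pos: [0.6509, 0.2314, 0.0958]
orientation: [2.082, 0.273, -2.082]
contact_force: [-0.2, 0.1, -0.3]
grip_width: 0.0002
```

apply_moves --increments "0 0.0005 0 0 0 0 0; 0 0.0005 0 0 0 0 0; 0 0 0 0 0 0 0; 0 0 0 0 0 0 0; 0 0 0 0 0 0 0; 0 0 0 0 0 0 0; 0 0 0 0 0 0 0; 0 0 0 0 0 0 0"

```text
clock: 29.2
tcp_pos: [0.6509, 0.2314, 0.0948]
orientation: [2.082, 0.273, -2.082]
contact_force: [-0.6, -1.0, 0.4]
grip_width: -0.0003
```

apply_moves --increments "0 0.0005 0 0 0 0 0; 0 0.0005 0 0 0 0 0; 0 0 0 0 0 0 0; 0 0 0 0 0 0 0; 0 0 0 0 0 0 0; 0 0 0 0 0 0 0; 0 0 0 0 0 0 0; 0 0 0 0 0 0 0"

```text
clock: 30.0
tcp_pos: [0.651, 0.2314, 0.0938]
orientation: [2.082, 0.273, -2.082]
contact_force: [-0.4, 0.9, -0.4]
grip_width: -0.0001
```

apply_moves --increments "0 0.0005 0 0 0 0 0; 0 0.0005 0 0 0 0 0; 0 0 0 0 0 0 0; 0 0 0 0 0 0 0; 0 0 0 0 0 0 0; 0 0 0 0 0 0 0; 0 0 0 0 0 0 0; 0 0 0 0 0 0 0"

```text
clock: 30.8
tcp_pos: [0.651, 0.2314, 0.0932]
orientation: [2.083, 0.273, -2.082]
contact_force: [-1.9, -1.1, 5.1]
grip_width: 0.0
```

apply_moves --increments "0 0.0004 0 0 0 0 0; 0 0 0 0 0 0 0; 0 0 0 0 0 0 0; 0 0 0 0 0 0 0; 0 0 0 0 0 0 0; 0 0 0 0 0 0 0; 0 0 0 0 0 0 0; 0 0 0 0 0 0 0"

```text
clock: 31.6
tcp_pos: [0.651, 0.2315, 0.0932]
orientation: [2.083, 0.273, -2.082]
contact_force: [-3.0, -0.4, 6.8]
grip_width: -0.0
```

```bash
python3 -c "
from m import *
f=meas(8);a=r.grab_frame('scene');b=r.grab_frame('side');pickle.dump((a,b,f),open('s10.pkl','wb'))
p,q,_=pickle.load(open('s9.pkl','rb'))
for n,g,e,x in(('scene',a,p,(20,170,100,130)),('side',b,q,(238,110,60,60))):
    X,Y,W,H=x;G=lambda i:cv2.cvtColor(i['color'],6)[Y:Y+H,X:X+W].astype(np.float32);print(n,cv2.phaseCorrelate(G(e),G(g)))
"
```

```text
clock 31.95 tcp [0.651  0.2315 0.0931] F [-2.79 -1.24  7.48] push back 3.02
scene ((0.05849050155261182, 0.3834484138382095), 0.9461607838383428)
side ((-0.2551374983344168, 0.20840224805851548), 0.7174680998590257)
```

apply_moves --increments "0 0.0004 0 0 0 0 0; 0 0 0 0 0 0 0; 0 0 0 0 0 0 0; 0 0 0 0 0 0 0; 0 0 0 0 0 0 0; 0 0 0 0 0 0 0; 0 0 0 0 0 0 0; 0 0 0 0 0 0 0"

```text
clock: 32.9
tcp_pos: [0.651, 0.2314, 0.0931]
orientation: [2.083, 0.273, -2.082]
contact_force: [-3.4, -2.2, 9.2]
grip_width: -0.0002
```

```bash
python3 -c "
from m import *
f=meas(6);a=r.grab_frame('scene');b=r.grab_frame('side');pickle.dump((a,b,f),open('s11.pkl','wb'))
p,q,_=pickle.load(open('s10.pkl','rb'))
for n,g,e,x in(('scene',a,p,(20,170,100,130)),('side',b,q,(238,110,60,60))):
    X,Y,W,H=x;G=lambda i:cv2.cvtColor(i['color'],6)[Y:Y+H,X:X+W].astype(np.float32);print(n,cv2.phaseCorrelate(G(e),G(g)))
"
```

```text
clock 33.15 tcp [0.651  0.2315 0.0931] F [-3.52 -2.01  9.93] push back 3.92
scene ((-0.0011462803076724981, 0.48280339334107225), 0.9795665406121148)
side ((-0.014306004913230197, -0.021794973720947297), 0.977175869014528)
```

apply_moves --increments "0 -0.001 0 0 0 0 0; 0 -0.001 0 0 0 0 0; 0 -0.01 0 0 0 0 0; 0 -0.03 0 0 0 0 0; 0 -0.04 0 0 0 0 0; 0 -0.04 0 0 0 0 0; 0 -0.03 0 0 0 0 0; 0 0 0 0 0 0 0"

```text
clock: 34.1
tcp_pos: [0.6534, 0.233, 0.2504]
orientation: [2.093, 0.276, -2.074]
contact_force: [-0.2, 0.7, 0.4]
grip_width: 0.0001
```

apply_moves --increments "0 0 0 0.03 0 0 0; 0 0 0 0.03 0 0 0; 0 0 0 0.03 0 0 0; 0 0 0 0.03 0 0 0; 0 0 0 0 0 0 0; 0 0 0 0 0 0 0; 0 0 0 0 0 0 0; 0 0 0 0 0 0 0"

```text
clock: 34.9
tcp_pos: [0.5358, 0.2007, 0.2438]
orientation: [2.083, 0.273, -2.083]
contact_force: [0.6, 0.5, -0.4]
grip_width: 0.0002
```

```bash
python3 -c "
from m import *
f=meas(3);a=r.grab_frame('scene');b=r.grab_frame('side')
F=pickle.load(open('F0.pkl','rb'))
for n,g,x in(('scene',a,(20,170,128,128)),('side',b,(238,110,64,60)),('scene',a,(280,180,64,40)),('side',b,(195,210,64,108))):
    X,Y,W,H=x;G=lambda i:cv2.cvtColor(i['color'],6)[Y:Y+H,X:X+W].astype(np.float32);print(n,cv2.phaseCorrelate(G(F[n]),G(g)),'self',cv2.phaseCorrelate(G(g),G(g))[0])
c,p=wedge(a,(130,190,135,80));[print(q,onplane(a,*q,.001)[:2].round(4)) for q in p]
c,p=wedge(b,(205,160,90,40));[print(q,onplane(b,*q,.001)[:2].round(4)) for q in p]
"
```

```text
clock 35.0 tcp [0.5355 0.2007 0.2437] F [-0.04  0.16 -0.35] push back -0.0
scene ((-0.0364628136673133, -0.041493670934414695), 0.8207791650202125) self (0.0, 0.0)
side ((-0.0059266192635050174, 0.06739793707217245), 0.6858546445767085) self (0.0, 0.0)
scene ((0.019407194585724596, -0.10494199952235661), 0.9849586355499923) self (0.0, 0.0)
side ((-0.039357204511254906, -0.01250079055270703), 0.9517130028042529) self (0.0, 0.0)
[170 238] [0.6375 0.2475]
[210 251] [0.5394 0.2252]
[221 241] [0.5465 0.1841]
[221 234] [0.5647 0.1644]
[180 229] [0.6478 0.2096]
[276 177] [0.6611 0.2201]
[265 172] [0.6293 0.2483]
[237 175] [0.538  0.2409]
[242 186] [0.5497 0.1863]
```

The mixer and bystanders show no shift in the images, and the wedge is exactly where the push left it. Handing in.

```bash
python3 -c "
from bench import r
print(r.hand_in())"
```

```text
the job is handed in; nothing more can be done
None
```

The wedge is under the mixer's near right foot, and the corner held firm when I pressed it. The job was handed in at about 35 s of the 64 s allowed; no verdict was reported.

**Positioning:** I slid and turned the wedge into line with one finger pad, with the gripper open and nothing gripped or lifted. I then pushed it by the heel, thin end first, with shut fingers. At contact the push read about 2.8 N, below the 5–9 N at which the mixer tips, so I stopped there. The wedge's thin end then stood about 11 mm past the middle of the foot, roughly 3 mm off centre sideways.

**Press check:** I pressed on the cheek top over that foot up to about 9.9 N. The tool height stayed at 0.0931 m when the load rose from 7.5 to 9.9 N, so the corner did not rock. I then moved the hand clear.

**Last images:** The mixer and the bystanders I compared (the two bottles, cartridge and timer) showed no shift beyond about 0.1 pixel from the start. The wedge's outline was unchanged by the press.

**What went wrong or disagreed:**
- **Fingertip height:** the fingertips sit about 6 mm behind the TCP, not 17 mm ahead as stated. Two early passes went over the wedge without touching it, and I repeated them lower.
- **Shift reading:** during the press, some image comparisons showed a shift of about 0.4–0.5 pixel. I put this down to the comparison method, as it was gone in the final check, which used different crop sizes.

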